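# Clamp a watch case in the case vise

### The arm

A 6-joint arm with a two-finger parallel gripper is mounted at the origin on the work surface. World frame = base frame: x ahead of the robot, y to its left, z up, the work surface at z = 0. Lengths are in m, angles in degrees, forces in N, time in s.
With the tool pointing down it reaches from about 0.4 to 0.825 m from the base axis. Payload 7 kg.
Tool frame: the origin (TCP) lies between the finger pads; the fingertips stand 19 mm ahead of it and the grasp point (between the pads) is the TCP; z points along the fingers, y is the line along which they close (so a half turn about z gives the same grasp; the last joint's range is limited). The gripper opens to 88 mm and grips with 3 to 60 N. Pads are 19 mm wide; open, the fingers measure 130 mm over their backs; the gripper's body (78 mm by 193 mm) begins 47 mm behind the grasp point.
Start: joints at [-55.743, 20.546, 0.682, 0, -70.136, -16.507], TCP at [0.206, -0.643, 0.246] pointing down, gripper open.
Joint ranges: [-176.03, 176.03], [-82.01, 121.73], [-58.28, 71.71], [-173.87, 95.51], [-174.79, -0.11], [-173.66, 173.66]. Speed limits (degrees/s): [136.94, 136.94, 172.46, 180, 180, 180].

### API

Orientations are given as [roll, pitch, yaw] about the fixed x, y, z axes, in that order (R = Rz(yaw) Ry(pitch) Rx(roll)).
In Python, from plant import r gives the robot as it stands. The module is installed in compiled form; this text tells all that it offers.
- The arm moves only by the shell command python3 -m pendant 'ROWS' [OPENING] [FORCE]. ROWS is JSON, a list of rows, each a list of 6 numbers: the shift along the tool's x, y, z in mm, then the turn, a rotation vector about the tool's x, y, z in rad. In form: [[tx, ty, tz, wx, wy, wz], ...]. A call has 1 to 20 rows; each row is the pose to reach, as a shift and turn from the pose commanded when the call began, along the tool's axes at that moment; what a row does not reach only later rows make up. A row lasts 1/8 s, in which the tool goes at most 62.5 mm and 10.7 degrees, less where a joint would pass 70% of its speed; a pose out of reach is approached as far as the arm can. A call with a gripper value outside its range is refused whole. OPENING is the finger opening in mm, from 0 to 87.6, set as the call begins (- or left out, the last holds). The fingers move at their own pace and stop on an object; FORCE is the grip in N (left out, the last holds). Time passes only in rows, so rows that repeat a pose let the fingers close. It gives the time, the measured TCP pose, the force, the opening and the grip force at its end, in the units of the state.
- r.get_state(): the state, without advancing time (a new reading comes with each control period).
- r.capture(name): name is "scene" or "top" or "wrist"; returns the picture (400x640x3 uint8, red, green, blue); there is no depth.
- r.camera_params(name): a dict with "mtx" (3x3 intrinsics, pixels), "distortion" ([k1, k2, p1, p2, k3] as OpenCV has them; the pictures are not rectified), "rvec" (rotation vector, rad) and "tvec" (3), from world to camera coordinates, as OpenCV has them; the wrist camera has in their place "mount" (4x4, takes a point from camera to tool coordinates, whose origin is the TCP and whose axes are the flange's). Camera axes: x right, y down, z forward; pixel columns grow to the right and rows downward; lengths in m; the calibration is good to about 2 mm. A picture is of the moment at which its call begins: read the wrist's pose just before it. camera_params takes no time and is no camera call.
- r.close_job(): hands the job in; it is judged then, once.
The state is a dict: "time_s": time; "joints": joint angles; "qd": joint speeds; "joint_torque": joint torques, N m; "tcp_pos": TCP position; "eef_rot": TCP orientation; "contact_force": force on the tool from outside, world axes, zero at the start; "moment": the same for the moment, N m; "gripper_width": finger opening in m; "gripper_force": force on a finger pad.
Only numpy, scipy, OpenCV 4.12 (cv2) and the standard library are available. Lean on these libraries where they do the work, as an engineer would, in place of code of your own. Each camera call takes 0.05 s, during which the arm holds its last target. There are 200 camera calls.

### The job

Take the square watch case off the green mat, lay it flat on the bed of the case vise between the two jaw noses with its lugs straddling them, and let it go. Then turn the vise's T-handle clockwise until the rising resistance shows the case is firmly clamped, without forcing it any tighter (that marks the case), and let go of the handle. Leave everything else on the bench where it is.

Things in the scene. Friction and masses are not known exactly. Their poses are not given: they have to be found in the camera images.
- case: Square steel watch case lying face down, round back up, 80 g. 38 mm wide along its x (flat sides, the ones to grip, 2 to 10 mm above its underside), 36 mm long along its y, 12 mm high. At each y end two lugs stick out 6 mm more (48 mm overall), 25 mm apart. Origin: centre of its underside, z up. Either way round (half a turn) is right in the vise.
- vise: Case vise fixed to the bench, base 80 x 205 x 12 mm. Origin on the bench under the centre of its bed. It clamps along its own y. At +y stands the fixed jaw: a metal block 46 mm wide, 62 mm high, with a white nose (16 mm wide, 43 to 53 mm above the bench) sticking out 9 to 14 mm; the nose is an adjustable stop, its face locked somewhere from y = +21.5 to +26.5 mm.
- vise_bed (a point): Centre of the bed's top, 40 mm above the bench, axes as the vise's. The bed is a white block 26 mm wide (x), 62 mm long (y). The case goes here, its y along the vise's y; centred here it is clear of both noses by 3 mm or more and the noses stand in the gaps between its lugs. The closing jaw then pushes it 3 to 9 mm towards +y against the fixed nose.
- jaw: Moving nose at -y, white, 16 mm wide, 10 mm high. Origin: centre of its face, axes as the vise's; at the start y = -24.5 to -21.5 mm in the vise. Spring-backed, 35 N per mm: once it touches the case it stops while the carriage behind it goes on, so its place does not show the force. 15 to 45 N is well clamped (aim at 30 N); over 55 N marks the case.
- handle: T-handle: steel bar 60 mm long (its y), 12 mm wide (x), 16 mm high on an upright 9 mm spindle at y = -110 mm in the vise. Origin at the spindle's foot, 54 mm above the bench; z up. Turning clockwise seen from above closes the vise, 5 mm per radian. Contact comes after 1.4 to 3 rad, so it must be re-gripped. It stays where it is let go, easing back a little if tighter than 34 N.
- handle_grip (a point): On the spindle axis, mid height of the T-bar, 94 mm above the bench (bar top 102), axes as the handle's: grip the bar here across its x. Screw friction is 0.17 N m (its reading may drop or reverse when the hand stops: compare readings after equal steps). Once the jaw bears, the moment rises over the free level by 0.005 N m per N of clamping force: 0.15 at 30 N, within a third of a radian.
- mat: Green bench mat 200 x 110 mm, 4 mm thick, fixed; origin at the centre of its underside.
- round_case: a round steel watch case, 38 mm across, 11 mm high, on the same mat; not the one wanted
- stockbox_a: clear stock box with white trays, 34 x 34 x 45 mm, at the back
- stockbox_b: clear stock box with white trays, 34 x 34 x 45 mm, at the back
- loupe: grey conical eye loupe, 34 mm across, 30 mm high, near the robot
- screwdriver: grey-handled screwdriver, 120 mm long, at the back
- jar: amber glass jar with black lid, 40 mm across, 50 mm high, at the back
- casing_block: white plastic disc, 52 mm across, 22 mm high, near the robot
There are look-alikes about, which are no part of the job. There is more than one size of the vise; the job needs the middle-sized.

How it is judged:
By the outcome, as a careful person would: the job done as asked, in the order asked, and still so for the second after the job is handed in, with the robot touching nothing.
It also fails if it takes over 72 s, if anything falls off the work surface, if the arm or the gripper's body presses on something with over 40 N, if the wrist force passes 120 N, or if a joint passes its speed limit or range.

## Working session

There is one attempt and no reset: what is moved stays moved. The work goes in short steps, Python scripts to look and compute and a shell command to move; the robot and the scene stay as the last step left them, time stands still between calls to the robot, and variables do not carry over. Pictures are saved under pics/ and viewed, at most 10 in all, crops included, and the job is handed in when it is done.

```bash
mkdir -p pics; python3 - <<'E'
from plant import r
import cv2,numpy as np
s=r.get_state();print(s)
for n in ("scene","top"):
    im=r.capture(n);cv2.imwrite(f"pics/{n}0.png",im[...,::-1]);p=r.camera_params(n);print(n,p)
print(r.camera_params("wrist"))
E
```

```text
{'time_s': 0.0, 'joints': array([-5.57429347e+01,  2.05906681e+01,  6.32315289e-01, -1.89523911e-02,
       -7.01343734e+01, -1.65050702e+01]), 'qd': array([-0.10472841, -0.03463749, -0.05392287, -0.12527171, -0.00393542,
       -0.00883343]), 'joint_torque': array([-5.81727954e-05, -5.82714736e+01,  2.93064737e+01,  6.99727044e+00,
        6.98617485e-03, -1.70139865e-04]), 'tcp_pos': array([ 0.20561455, -0.64243827,  0.2446239 ]), 'eef_rot': array([ 1.79906033e+02, -9.26370476e-03, -1.62254452e+02]), 'contact_force': array([-0.29638707, -0.53629251, -0.12532086]), 'moment': array([-0.02489598, -0.02978309,  0.0615292 ]), 'gripper_force': 0.0, 'gripper_width': 0.08777695776549053}
scene {'mtx': array([[489.81269122,   0.        , 321.73021261],
       [  0.        , 489.81269122, 201.64076719],
       [  0.        ,   0.        ,   1.        ]]), 'distortion': array([-0.08263424,  0.        ,  0.        ,  0.        ,  0.        ]), 'rvec': array([ 0.9159969 ,  2.51852581, -1.0289506 ]), 'tvec': array([ 0.44180767, -0.15464131,  1.37674446])}
top {'mtx': array([[431.02764172,   0.  
[... 228 characters left out ...]
([ 2.09697855, -2.1436764 ,  0.2038656 ]), 'tvec': array([-0.01590736,  0.53603372,  1.03486307])}
{'mtx': array([[284.27332028,   0.        , 319.80362627],
       [  0.        , 284.27332028, 202.38898891],
       [  0.        ,   0.        ,   1.        ]]), 'distortion': array([-0.05160564,  0.        ,  0.        ,  0.        ,  0.        ]), 'mount': array([[-3.68309712e-04, -9.51368433e-01, -3.08055140e-01,
         8.50322425e-02],
       [ 9.99999921e-01, -3.96498994e-04,  2.89134721e-05,
        -1.14608993e-03],
       [-1.49650918e-04, -3.08055105e-01,  9.51368504e-01,
        -1.39259244e-01],
       [ 0.00000000e+00,  0.00000000e+00,  0.00000000e+00,
         1.00000000e+00]])}
```

View pics/top0.png

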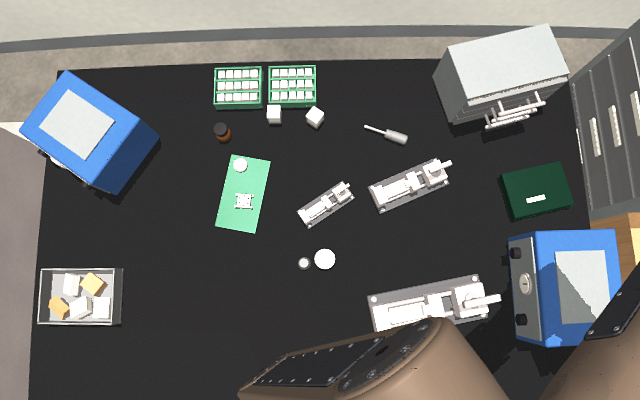

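View pics/scene0.png

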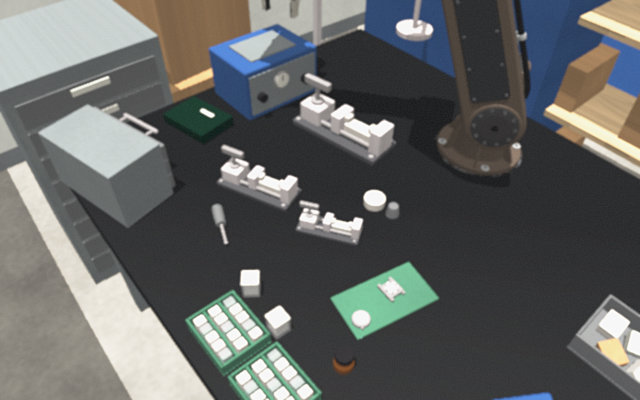

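Top view: the square case with lugs is at (244,201) and the round case, which is not wanted, is at (240,165). There are three vises: small at (326,203), middle at (410,185) and large at (433,303). I choose the square case and the middle vise at (410,185). The scene view agrees: case (391,289), middle vise (259,180).

```bash
cat > h.py <<'E'
from plant import r
import cv2,numpy as np
from scipy.spatial.transform import Rotation as R
def cam(n,s=None):
    p=r.camera_params(n)
    if n=="wrist":
        s=s or r.get_state(); T=np.eye(4); T[:3,:3]=R.from_euler('xyz',s['eef_rot'],degrees=True).as_matrix();T[:3,3]=s['tcp_pos']
        M=T@p['mount']
        return p['mtx'],p['distortion'],M[:3,:3],M[:3,3]
    Rc=cv2.Rodrigues(p['rvec'])[0]
    return p['mtx'],p['distortion'],Rc.T,-Rc.T@p['tvec']
def ray(c,px,z):
    px=np.array(px,float).reshape(-1,1,2)
    u=cv2.undistortPoints(px,c[0],c[1]).reshape(-1,2)
    d=np.c_[u,np.ones(len(u))]@c[2].T
    return c[3]+d*((z-c[3][2])/d[:,2])[:,None]
def proj(c,P):
    P=np.array(P,float).reshape(-1,3)
    return cv2.projectPoints(P,cv2.Rodrigues(c[2].T)[0],-c[2].T@c[3],c[0],c[1])[0].reshape(-1,2)
def tool(P,yaw_tcp=None):
    "offset of world point P in tool axes, mm"
    s=r.get_state();return R.from_euler('xyz',s['eef_rot'],degrees=True).inv().apply(np.array(P)-s['tcp_pos'])*1000
E
python3 - <<'E'
from h import *
im=cv2.imread("pics/top0.png");c=cam("top")
print('cam',c[3]);hsv=cv2.cvtColor(im,cv2.COLOR_BGR2HSV)
m=cv2.inRange(hsv,(60,80,100),(90,255,255));m[:, :200]=0;m[:150]=0;m[240:]=0;m[:,290:]=0
k=cv2.findContours(m,0,2)[0];k=max(k,key=cv2.contourArea)
b=cv2.boxPoints(cv2.minAreaRect(k));W=ray(c,b,.004);print(W.round(3),np.linalg.norm(np.diff(W,axis=0),axis=1))
print('sq,round',ray(c,[[244,201],[240,165]],.014).round(3))
# base corners by eye via brightness mask
g=(cv2.cvtColor(im,6)>60).astype(np.uint8)
for n,(x0,x1,y0,y1) in dict(mid=(358,462,150,220),small=(290,358,175,232)).items():
    q=np.zeros_like(g);q[y0:y1,x0:x1]=g[y0:y1,x0:x1]
    k=max(cv2.findContours(q,0,2)[0],key=cv2.contourArea);b=cv2.boxPoints(cv2.minAreaRect(k));W=ray(c,b,.012);print(n,b,W.round(3),np.linalg.norm(np.diff(W,axis=0),axis=1))
cv2.imwrite("pics/c1.png",np.hstack([cv2.resize(im[140:240,205:285],None,fx=4,fy=4,interpolation=2),cv2.resize(im[140:240,355:465],None,fx=4,fy=4,interpolation=2)]))
E
```

```text
cam [ 0.32822873 -0.02576799  1.11809154]
[[0.479 0.257 0.004]
 [0.678 0.219 0.004]
 [0.651 0.109 0.004]
 [0.454 0.15  0.004]] [0.20267344 0.11355232 0.20104855]
sq,round [[0.541 0.177 0.014]
 [0.639 0.189 0.014]]
mid [[366.51877 186.26215]
 [447.00797 151.456  ]
 [459.11874 179.46216]
 [378.62955 214.26831]] [[ 0.574 -0.145  0.012]
 [ 0.665 -0.366  0.012]
 [ 0.587 -0.393  0.012]
 [ 0.498 -0.173  0.012]] [0.23949716 0.08238824 0.23651065]
small [[295.4615  210.69228]
 [344.84613 177.76921]
 [357.      195.99998]
 [307.61536 228.92305]] [[ 0.513  0.043  0.012]
 [ 0.598 -0.088  0.012]
 [ 0.548 -0.119  0.012]
 [ 0.464  0.012  0.012]] [0.15643581 0.05824477 0.15515218]
```

View pics/c1.png

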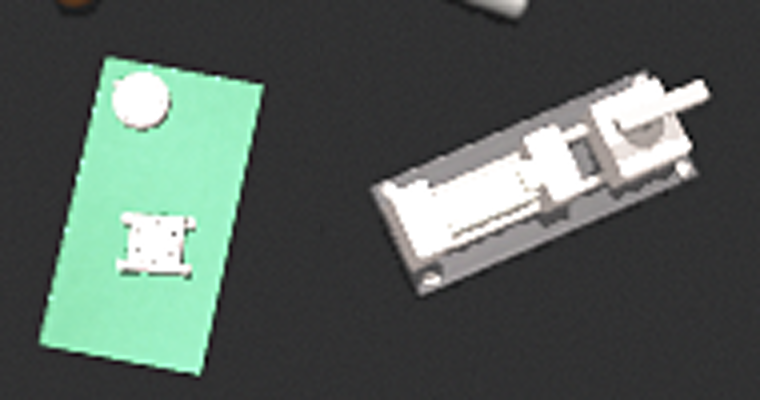

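Close crop: the left blob on the mat at (244,201) has lugs and straight sides, so it is the square case. The right one is the middle vise (base 82 mm wide, against 58 mm for the small one), with its fixed jaw at upper left and the handle at upper right. Next I'll view both from the wrist.

```bash
python3 - <<'E'
from h import *
print(tool([0.595,-0.31,0.246]))
print(tool([0.541,0.20,0.246]))
E
```

```text
[-472.17243518  198.02523834   -1.02553572]
[-5.76154975e+02  7.00223526e+02 -3.10414762e-01]
```

```bash
python3 -m pendant '[[-47,20,0,0,0,-0.165],[-94,40,0,0,0,-0.33],[-142,59,0,0,0,-0.495],[-189,79,0,0,0,-0.66],[-236,99,0,0,0,-0.825],[-283,119,0,0,0,-0.99],[-330,139,0,0,0,-1.155],[-378,158,0,0,0,-1.32],[-425,178,0,0,0,-1.485],[-472,198,0,0,0,-1.65],[-472,198,0,0,0,-1.65],[-472,198,0,0,0,-1.65]]' 
python3 - <<'E'
from h import *
s=r.get_state();im=r.capture("wrist");cv2.imwrite("pics/w1.png",im[...,::-1]);np.save("pics/w1.npy",np.r_[s['tcp_pos'],s['eef_rot']]);print(s['tcp_pos'],s['eef_rot'],s['joints'],s['moment'],s['qd'])
E
```

```text
time_s: 1.6
tcp_pos: [0.5947, -0.3101, 0.2449]
eef_rot: [179.9, 0.0, -67.7]
contact_force: [-1.4, 0.1, -0.1]
gripper_width: 0.0878
gripper_force: 0.0
[ 0.59468841 -0.31010261  0.24491012] [ 1.79940893e+02  4.39442357e-02 -6.77306754e+01] [-1.09252085e+01  2.02084264e+01  9.78162680e-02 -4.69749151e-03
 -6.99629104e+01  3.31961681e+01] [-0.0211138   0.16930755  0.00170548] [-1.20623915 -0.66809799 -0.21830047  0.1648742   0.14702236 -0.08793964]
```

View pics/w1.png

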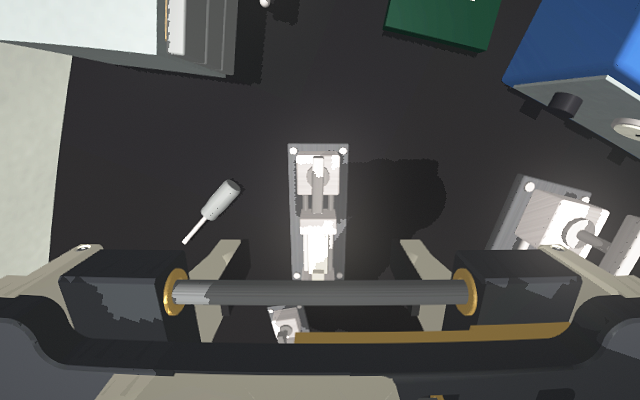

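The wrist view shows the middle vise upright at columns 289–348, its handle bar at (318,185), and the gripper hiding rows below about 250. I'll shift back so the bed is visible.

```bash
python3 -m pendant '[[-50,0,-15,0,0,0],[-100,0,-30,0,0,0],[-120,0,-30,0,0,0],[-120,0,-30,0,0,0],[-120,0,-30,0,0,0]]' 
python3 - <<'E'
from h import *
s=r.get_state();im=r.capture("wrist");im=im[...,::-1];cv2.imwrite("pics/w2.png",im);np.save("pics/w2.npy",np.r_[s['tcp_pos'],s['eef_rot']]);print(s['tcp_pos'],s['eef_rot'])
cv2.imwrite("pics/w2c.png",cv2.resize(np.clip(im[60:260,240:400]*0.8,0,255).astype(np.uint8),None,fx=3.0,fy=3.0,interpolation=2))
E
```

```text
time_s: 2.28
tcp_pos: [0.5493, -0.2002, 0.2753]
eef_rot: [180.0, 0.0, -67.8]
contact_force: [0.1, 1.0, -0.4]
gripper_width: 0.0875
gripper_force: 0.0
[ 0.54927907 -0.20022425  0.2752537 ] [ 1.79973667e+02  3.04134377e-03 -6.77662317e+01]
```

View pics/w2c.png

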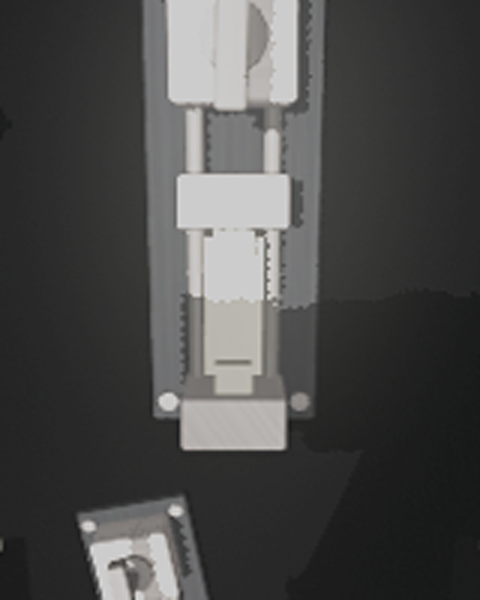

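Crop of the wrist view: base far corners at crop (153,417) and (315,417), fixed jaw top rows 400–449, bed columns 203–264 ending at row 375, fixed nose face near row 362, and carriage top rows 174–228. Now I'll measure these.

```bash
cat > vis.py <<'E'
from h import *
im=cv2.imread("pics/w2.png");a=np.load("pics/w2.npy");c=cam("wrist",dict(tcp_pos=a[:3],eef_rot=a[3:]))
g=cv2.GaussianBlur(cv2.cvtColor(im,6),(3,3),0).astype(float)
def sub(v,i): # subpixel peak
    a,b,c_=v[i-1],v[i],v[i+1];return i+0.5*(a-c_)/(a-2*b+c_+1e-9)
def edges_h(rows,x0,x1,sg):
    o=[]
    for y in rows:
        d=sg*np.convolve(g[y],[.5,0,-.5],'same');i=x0+np.argmax(d[x0:x1]);o.append([sub(d,i),y])
    return o
def edges_v(cols,y0,y1,sg):
    o=[]
    for x in cols:
        d=sg*np.convolve(g[:,x],[.5,0,-.5],'same');i=y0+np.argmax(d[y0:y1]);o.append([x,sub(d,i)])
    return o
def line(P):
    vx=cv2.fitLine(P[:,:2].astype(np.float32),cv2.DIST_HUBER,0,1e-4,1e-5).ravel();return vx
def show(n,px,z):
    P=ray(c,px,z);l=line(P);print(n,np.round(np.mean(px,0),1),'ang',round(np.degrees(np.arctan2(l[1],l[0]))%180,2),'pt',(np.median(P,0)*1000).round(1));return P
L=show('baseL',edges_h(range(75,192),284,294,1),.012)
Rr=show('baseR',edges_h(range(75,150),343,352,-1),.012)
show('base end',edges_v(list(range(293,299))+list(range(339,344)),196,203,-1),.012)
show('bedL',edges_h(range(162,183),303,311,1),.040)
show('bedR',edges_h(range(162,183),324,332,-1),.040)
show('bed end',edges_v([309,310,325,326],182,190,-1),.040)
show('blk back',edges_v(range(303,333),204,214,-1),.062)
show('blkL',edges_h(range(196,208),297,304,1),.062)
show('blkR',edges_h(range(196,208),332,339,-1),.062)
show('carr L',edges_h(range(121,134),296,302,1),.062)
show('carr R',edges_h(range(121,134),333,340,-1),.062)
show('noseF',edges_v(range(314,322),177,184,-1),.043)
show('noseL',edges_h(range(186,189),309,315,1),.053)
show('barend',edges_v(range(313,321),92,100,-1),.102)
E
python3 vis.py
```

```text
baseL [289. 133.] ang 112.16 pt [ 608.6 -235.9   12. ]
baseR [346.4 112. ] ang 112.15 pt [ 546.2 -291.6   12. ]
base end [316.2 196.9] ang 22.52 pt [ 562.8 -154.6   12. ]
bedL [307.9 172. ] ang 111.16 pt [ 565.3 -200.6   40. ]
bedR [326.8 172. ] ang 112.09 pt [ 541.8 -210.1   40. ]
bed end [317.5 184.5] ang 22.01 pt [ 546.8 -189.4   40. ]
blk back [317.5 209.6] ang 22.17 pt [ 536.1 -163.2   62. ]
blkL [299.9 201.5] ang 109.98 pt [ 561.6 -164.9   62. ]
blkR [334.8 201.5] ang 113.58 pt [ 519.3 -182.1   62. ]
carr L [298.6 127. ] ang 111.16 pt [ 596.8 -252.4   62. ]
carr R [336.1 127. ] ang 112.66 pt [ 555.  -269.4   62. ]
noseF [317.5 179. ] ang 22.31 pt [ 550.  -197.2   43. ]
noseL [311.2 187. ] ang 111.75 pt [ 554.5 -186.3   53. ]
barend [316.5  96. ] ang 21.92 pt [ 589.1 -291.8  102. ]
```

```bash
python3 - <<'E'
from h import *
print(tool([0.543,0.217,0.22]))
E
```

```text
[-388.77102626 -151.93416628   54.99147118]
```

```bash
python3 -m pendant '[[-55,-22,0,0,0,0.06],[-110,-43,0,0,0,0.12],[-166,-65,0,0,0,0.19],[-222,-87,15,0,0,0.26],[-278,-108,30,0,0,0.32],[-333,-130,40,0,0,0.38],[-389,-152,55,0,0,0.45],[-389,-152,55,0,0,0.45],[-389,-152,55,0,0,0.45],[-389,-152,55,0,0,0.45]]' 
python3 - <<'E'
from h import *
s=r.get_state();im=r.capture("wrist")[...,::-1];cv2.imwrite("pics/w3.png",im);np.save("pics/w3.npy",np.r_[s['tcp_pos'],s['eef_rot']]);print(s['tcp_pos'],s['eef_rot'])
c=cam("wrist",s);print(proj(c,[.541,.177,.016]))
cv2.imwrite("pics/w3c.png",cv2.resize(im[80:250,240:400],None,fx=3.5,fy=3.5,interpolation=2))
E
```

```text
time_s: 3.58
tcp_pos: [0.543, 0.2169, 0.2207]
eef_rot: [-180.0, -0.0, -93.6]
contact_force: [0.0, 0.3, 0.0]
gripper_width: 0.0874
gripper_force: 0.0
[0.54300441 0.21694729 0.22067531] [-1.79996758e+02 -7.55650733e-03 -9.35781201e+01]
[[318.88311618 150.1654503 ]]
```

View pics/w3c.png

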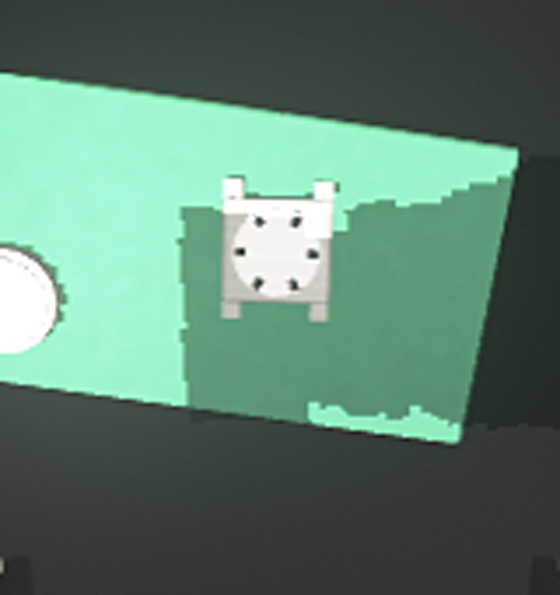

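The crop shows the square case at crop (276,250), i.e. picture (319,151): flat sides left and right, lugs up and down. It is nearly aligned with the tool, and the round case is well to the left.

```bash
python3 - <<'E'
from h import *
im=cv2.imread("pics/w3.png");a=np.load("pics/w3.npy");c=cam("wrist",dict(tcp_pos=a[:3],eef_rot=a[3:]))
h=cv2.cvtColor(im,cv2.COLOR_BGR2HSV);m=((h[...,1]<60)&(h[...,2]>110)).astype(np.uint8)*255
q=np.zeros_like(m);q[125:178,296:343]=m[125:178,296:343]
k=max(cv2.findContours(q,0,1)[0],key=cv2.contourArea).reshape(-1,2)
print(cv2.boundingRect(k))
for z in (.006,.016):
    P=ray(c,k,z)[:,:2]*1000;rc=cv2.minAreaRect(P.astype(np.float32));print(z,rc)
# side edges: left/right columns per row within body
P=[];Q=[]
for y in range(138,165):
    x=np.where(q[y])[0];P.append([x.min()-.5,y]);Q.append([x.max()+.5,y])
for n,e in(('L',P),('R',Q)):
    W=ray(c,e,.016);l=cv2.fitLine(W[:,:2].astype(np.float32),cv2.DIST_HUBER,0,1e-5,1e-5).ravel();print(n,np.degrees(np.arctan2(l[1],l[0]))%180,np.median(W,0)*1000)
E
```

```text
(303, 131, 33, 41)
0.006 ((541.5704345703125, 179.803955078125), (48.74639892578125, 39.080623626708984), 84.85455322265625)
0.016 ((541.4517822265625, 178.44012451171875), (47.369144439697266, 37.97651290893555), 84.85452270507812)
L 85.38837 [560.74297655 176.7455697   16.        ]
R 86.082054 [522.30282027 179.17187132  16.        ]
```

```bash
python3 -m pendant '[[19,0,40,0,0,0.01],[38,-1,80,0,0,0.02],[38,-1,120,0,0,0.02],[38,-1,155,0,0,0.02],[38,-1,180,0,0,0.02],[38,-1,190,0,0,0.02],[38,-1,195,0,0,0.02],[38,-1,195,0,0,0.02]]' 62
python3 -m pendant '[[0,0,0,0,0,0],[0,0,0,0,0,0],[0,0,0,0,0,0],[0,0,0,0,0,0],[0,0,0,0,0,0],[0,0,0,0,0,0]]' 34 25
```

```text
time_s: 4.62
tcp_pos: [0.5417, 0.1803, 0.0262]
eef_rot: [-180.0, 0.0, -94.7]
contact_force: [-0.1, -0.5, 0.9]
gripper_width: 0.062
gripper_force: 0.0
time_s: 5.38
tcp_pos: [0.5414, 0.1804, 0.026]
eef_rot: [-180.0, 0.0, -94.6]
contact_force: [-1.6, 0.9, 5.7]
gripper_width: 0.0378
gripper_force: 25.0
```

```bash
python3 -m pendant '[[0,0,-10,0,0,0],[0,0,-50,0,0,0],[0,0,-100,0,0,0],[0,0,-124,0,0,0],[0,0,-124,0,0,0]]'
python3 - <<'E'
from h import *
print(tool([0.5578,-0.2165,0.150]),r.get_state()['eef_rot'])
E
```

```text
time_s: 6.0
tcp_pos: [0.5422, 0.1809, 0.1522]
eef_rot: [-179.8, 0.2, -94.6]
contact_force: [0.4, 0.8, -2.3]
gripper_width: 0.0376
gripper_force: 25.0
[394.80765423 -47.67088131   1.24988996] [-1.79800796e+02  1.64287386e-01 -9.46336241e+01]
```

```bash
python3 -m pendant '[[40,-5,0,0,0,-0.047],[80,-10,0,0,0,-0.094],[120,-14,0,0,0,-0.14],[160,-19,0,0,0,-0.187],[200,-24,0,0,0,-0.234],[240,-29,0,0,0,-0.28],[280,-34,0,0,0,-0.327],[320,-38,0,0,0,-0.374],[360,-43,0,0,0,-0.42],[385,-46,0,0,0,-0.45],[395,-48,0,0,0,-0.467],[395,-48,0,0,0,-0.467],[395,-48,0,0,0,-0.467]]'
python3 - <<'E'
from h import *
s=r.get_state();print(s['tcp_pos'],s['eef_rot'],tool([0.5578,-0.2165,0.066]))
im=r.capture("wrist")[...,::-1];cv2.imwrite("pics/w4.png",im);im=r.capture("top")[...,::-1];cv2.imwrite("pics/t4.png",im)
E
```

```text
time_s: 7.62
tcp_pos: [0.557, -0.2166, 0.1493]
eef_rot: [180.0, 0.0, -67.9]
contact_force: [0.2, 0.1, 0.2]
gripper_width: 0.0376
gripper_force: 25.0
[ 0.55695244 -0.21655398  0.14927473] [ 1.79977402e+02  2.27422123e-02 -6.78747993e+01] [ 0.30226313 -0.83832222 83.27429301]
```

```bash
python3 -m pendant '[[0,-1,30,0,0,0],[0,-1,60,0,0,0],[0,-1,75,0,0,0],[0,-1,81,0,0,0],[0,-1,81,0,0,0],[0,-1,81,0,0,0]]'
python3 - <<'E'
from h import *
s=r.get_state();print(s['tcp_pos'],s['eef_rot'],tool([0.5578,-0.2165,0.062]))
a=r.capture("wrist")[...,::-1];cv2.imwrite("pics/w5.png",a);b=r.capture("scene")[...,::-1];cv2.imwrite("pics/s5.png",b)
cv2.imwrite("pics/m5.png",np.hstack([cv2.resize(a[60:260,220:420],(580,580),interpolation=2)[:, 190:410],cv2.resize(b[140:210,210:310],(580,406),interpolation=2)] if 0 else [cv2.resize(a[60:260,240:400],(400,500),interpolation=2),cv2.resize(b[130:220,215:287],(400,500),interpolation=2)]))
E
```

```text
time_s: 8.48
tcp_pos: [0.5587, -0.217, 0.0696]
eef_rot: [-179.9, -0.0, -67.9]
contact_force: [-0.3, 0.4, -1.3]
gripper_width: 0.0375
gripper_force: 25.0
[ 0.55871741 -0.21701731  0.06957846] [-1.79918176e+02 -4.83838687e-02 -6.78718884e+01] [-0.8311812   0.66580037  7.57682149]
```

View pics/m5.png

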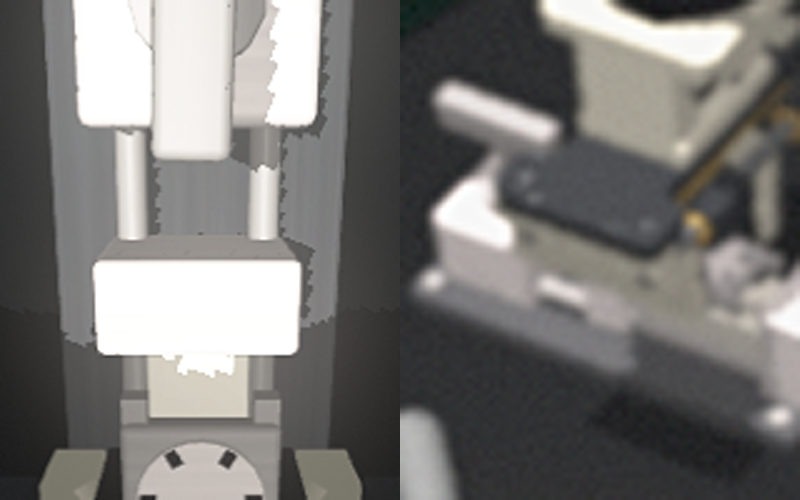

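Left half (wrist): the case lugs at crop x≈133 and 267 sit evenly about the bed and moving nose at centre x≈200, with a gap to the nose. The right half (scene) shows nothing unexpected. Lowering now.

```bash
python3 -m pendant '[[0,0,3,0,0,0],[0,0,5,0,0,0],[0,0,6.5,0,0,0],[0,0,7,0,0,0],[0,0,7,0,0,0],[0,0,7,0,0,0]]'
```

```text
time_s: 9.32
tcp_pos: [0.5579, -0.217, 0.0619]
eef_rot: [180.0, -0.0, -67.9]
contact_force: [-1.8, 1.2, 4.7]
gripper_width: 0.0379
gripper_force: 25.0
```

```bash
python3 -m pendant '[[0,0,0,0,0,0],[0,0,0,0,0,0],[0,0,0,0,0,0],[0,0,0,0,0,0]]' 58
python3 -m pendant '[[0,0,-20,0,0,0],[0,0,-60,0,0,0],[-40,0,-110,0,0,0],[-75,0,-150,0,0,0],[-75,0,-150,0,0,0],[-75,0,-150,0,0,0]]'
python3 - <<'E'
from h import *
s=r.get_state();print(s['tcp_pos'],s['eef_rot'],s['joints'])
a=r.capture("wrist")[...,::-1];cv2.imwrite("pics/w6.png",a);np.save("pics/w6.npy",np.r_[s['tcp_pos'],s['eef_rot']])
cv2.imwrite("pics/w6c.png",cv2.resize(a[20:260,230:410],None,fx=2.5,fy=2.5,interpolation=2))
E
```

```text
time_s: 9.82
tcp_pos: [0.558, -0.217, 0.0615]
eef_rot: [180.0, 0.0, -67.9]
contact_force: [0.0, -0.2, 0.0]
gripper_width: 0.0576
gripper_force: 0.0
time_s: 10.58
tcp_pos: [0.5296, -0.1473, 0.2115]
eef_rot: [-180.0, 0.0, -67.9]
contact_force: [-1.4, -1.0, -0.5]
gripper_width: 0.0578
gripper_force: 0.0
[ 0.52958562 -0.14726293  0.21148607] [-1.79976078e+02  1.10273971e-02 -6.78577119e+01] [ 4.86987852e+00  1.02562386e+01 -1.81018695e+01 -2.00412039e-02
 -6.16223243e+01  1.72819295e+01]
```

View pics/w6c.png

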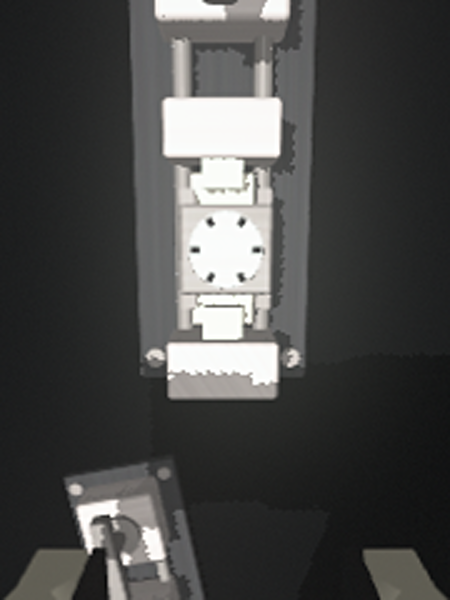

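The crop shows the case flat and square on the bed, centred at crop (226,250), with both noses ((222,172) and (222,322)) between its lugs and gaps at both. Next I need the handle angle from the first wrist view.

```bash
python3 - <<'E'
from h import *
im=cv2.imread("pics/w2.png");a=np.load("pics/w2.npy");c=cam("wrist",dict(tcp_pos=a[:3],eef_rot=a[3:]))
g=cv2.GaussianBlur(cv2.cvtColor(im,6),(3,3),0).astype(float)
print(proj(c,[[.5999,-.3198,.102],[.5886,-.292,.102],[.611,-.3476,.102]]))
for y in range(40,98,4): print(y,g[y,304:334].astype(int))
E
```

```text
[[316.95845409  64.74797775]
 [316.98798858  95.94144276]
 [317.12015702  32.13814823]]
40 [ 66  66  65  66  66  65  72 118 194 242 251 250 250 249 248 248 249 248
 221 153  90  68  67  68  68  68  68  68  68  68]
44 [ 67  68  68  68  68  66  75 125 200 244 252 251 250 250 249 248 249 248
 218 147  86  69  70  70  70  70  70  70  70  70]
48 [117 117 117 117 116 115 120 154 211 245 252 251 251 250 249 249 249 247
 220 162 121 113 114 115 115 115 115 114 113 112]
52 [255 255 255 255 255 255 255 250 244 247 251 251 251 250 250 249 249 244
 226 211 214 222 223 223 223 222 227 241 252 255]
56 [255 255 255 255 255 255 255 251 246 248 251 251 251 251 250 249 249 243
 225 211 216 224 225 225 225 225 230 242 253 255]
60 [255 255 255 255 255 255 254 248 242 247 251 251 251 251 250 250 249 241
 224 212 215 224 227 227 227 227 230 242 252 255]
64 [255 255 255 255 254 253 249 242 241 248 252 252 251 251 251 250 249 240
 215 189 177 171 177 202 224 230 232 241 252 255]
68 [255 255 254 253 253 253 250 244 243 249 252 252 252 252 251 251 250 237
 208 185 177 175 172 168 176 208 241 253 255 255]
72 [
[... 177 characters left out ...]
 252 251 251 250 232
 197 178 178 177 173 175 194 220 238 250 255 255]
80 [255 255 255 255 255 251 241 237 245 252 253 252 252 252 251 251 250 230
 194 176 175 178 197 221 230 230 237 249 255 255]
84 [255 255 255 255 255 255 253 250 249 252 253 253 253 252 251 252 247 223
 201 211 227 228 228 228 227 227 232 244 253 255]
88 [255 255 255 255 255 255 254 251 250 252 253 253 253 252 252 251 248 232
 214 219 230 231 231 231 231 232 239 250 255 255]
92 [255 255 255 255 255 255 253 250 251 253 253 253 253 252 252 251 247 231
 214 214 220 222 222 222 221 229 246 255 255 255]
96 [196 205 193 155 127 120 123 141 169 187 190 191 193 195 195 196 191 167
 136 120 119 119 119 125 139 153 161 161 154 140]
```

```bash
python3 - <<'E'
from h import *
c=cam("top")
px=[[434,80],[460,126],[487,128],[545,104],[440,60]]
for z in (0,.1,.2): print(z,ray(c,px,z).round(3).tolist())
c=cam("scene")
px=[[115,222],[173,188],[44,160],[157,130],[150,165]]
for z in (0,.1,.2): print(z,ray(c,px,z).round(3).tolist())
E
```

```text
0 [[0.88, -0.351, 0.0], [0.741, -0.412, 0.0], [0.735, -0.488, 0.0], [0.805, -0.666, 0.0], [0.942, -0.374, 0.0]]
0.1 [[0.831, -0.322, 0.1], [0.704, -0.378, 0.1], [0.698, -0.447, 0.1], [0.763, -0.609, 0.1], [0.887, -0.343, 0.1]]
0.2 [[0.781, -0.293, 0.2], [0.667, -0.343, 0.2], [0.662, -0.406, 0.2], [0.72, -0.552, 0.2], [0.833, -0.311, 0.2]]
0 [[0.909, -0.381, 0.0], [0.743, -0.397, 0.0], [0.97, -0.732, 0.0], [0.662, -0.649, 0.0], [0.748, -0.518, 0.0]]
0.1 [[0.924, -0.275, 0.1], [0.777, -0.29, 0.1], [0.978, -0.586, 0.1], [0.705, -0.512, 0.1], [0.782, -0.397, 0.1]]
0.2 [[0.939, -0.17, 0.2], [0.811, -0.182, 0.2], [0.986, -0.44, 0.2], [0.749, -0.376, 0.2], [0.815, -0.276, 0.2]]
```

```bash
python3 -m pendant '[[10,0,0,0,0,-0.175],[20,0,0,0,0,-0.35],[30,0,0,0,0,-0.525],[40,0,0,0,0,-0.7],[50,0,0,0,0,-0.875],[60,0,0,0,0,-1.05],[70,0,0,0,0,-1.225],[80,0,0,0,0,-1.4],[90,0,0,0,0,-1.575],[100,0,0,0,0,-1.75],[110,0,0,0,0,-1.925],[120,0,5,0,0,-2.1],[132,0,10,0,0,-2.275],[145,0,15,0,0,-2.45],[158,0,25,0,0,-2.625],[170,0,35,0,0,-2.8],[182,0,45,0,0,-2.975],[186,0,60,0,0,-3.14],[186,0,60,0,0,-3.14],[186,0,60,0,0,-3.14]]' 40
python3 - <<'E'
from h import *
s=r.get_state();print(s['tcp_pos'],s['eef_rot'],s['joints'],tool([.5999,-.3198,.094]))
E
```

```text
time_s: 13.12
tcp_pos: [0.5838, -0.2739, 0.1058]
eef_rot: [178.1, 15.6, 103.5]
contact_force: [0.0, -0.7, 0.2]
gripper_width: 0.0397
gripper_force: 0.0
[ 0.58383232 -0.27392452  0.10583048] [178.08536667  15.6231104  103.5344282 ] [ -1.11749435  19.58934633 -32.58430898  26.2472312  -34.73038042
 173.61815104] [-43.38898875   4.06671789  24.56721754]
```

The wrist went the other way, to its limit: yaw = j1 + j6 − 90. Nothing was touched. I'll back up; the unflipped grip in fact has 206° of clockwise range.

```bash
python3 -m pendant '[[0,0,-20,0,0,0],[0,0,-50,0,0,0.1],[0,0,-70,0,0,0.25],[0,0,-80,0,0,0.4],[0,0,-80,0,0,0.4]]'
python3 - <<'E'
from h import *
s=r.get_state();print(s['tcp_pos'],s['eef_rot'],s['joints'])
E
```

```text
time_s: 13.75
tcp_pos: [0.5775, -0.2536, 0.1849]
eef_rot: [171.9, 13.6, 79.8]
contact_force: [1.1, -0.4, -0.5]
gripper_width: 0.0396
gripper_force: 0.0
[ 0.57748586 -0.25363331  0.18490211] [171.85626232  13.5778427   79.82696059] [  1.74379536  13.68732611 -27.44047501  21.09692752 -45.47933671
 154.61981227]
```

```bash
python3 - <<'E'
from h import *
s=r.get_state();A=R.from_euler('xyz',s['eef_rot'],degrees=True)
for y in (60,):
    B=R.from_euler('xyz',[180,0,y],degrees=True);print((A.inv()*B).as_rotvec(), tool([.57,-.25,.20]))
E
```

```text
[0.1810713  0.20983224 0.36068318] [ -1.35344393  -5.7752144  -16.18642438]
```

```bash
python3 -m pendant '[[0,-2,-5,0.06,0.07,0.12],[-1,-4,-10,0.121,0.14,0.24],[-1,-6,-16,0.181,0.21,0.361],[-1,-6,-16,0.181,0.21,0.361],[-1,-6,-16,0.181,0.21,0.361]]'
python3 - <<'E'
from h import *
s=r.get_state();print(s['tcp_pos'],s['eef_rot'],s['joints'],tool([.5999,-.3198,.15]))
E
```

```text
time_s: 14.38
tcp_pos: [0.5691, -0.2497, 0.1988]
eef_rot: [-180.0, 0.1, 60.1]
contact_force: [-0.6, -0.3, -1.9]
gripper_width: 0.0399
gripper_force: 0.0
[ 0.56911422 -0.24972756  0.1988021 ] [-1.79985722e+02  7.62323894e-02  6.01104091e+01] [-5.67767365e+00  1.74588654e+01 -1.01790859e+01  7.18425604e-02
 -6.24063536e+01  1.55754771e+02] [-45.34545889  61.62226581  48.84712422]
```

```bash
python3 -m pendant '[[-4,5,0,0,0,0.175],[-7,10,0,0,0,0.35],[-11,14,0,0,0,0.525],[-14,19,5,0,0,0.7],[-18,24,10,0,0,0.875],[-21,29,15,0,0,1.05],[-25,34,20,0,0,1.225],[-28,38,25,0,0,1.4],[-32,43,30,0,0,1.575],[-35,48,35,0,0,1.75],[-39,53,40,0,0,1.925],[-43,58,45,0,0,2.1],[-45,62,49,0,0,2.233],[-45,62,49,0,0,2.233],[-45,62,49,0,0,2.233]]'
python3 - <<'E'
from h import *
s=r.get_state();print(s['tcp_pos'],s['eef_rot'],s['joints'],tool([.5999,-.3198,.094]))
im=r.capture("wrist")[...,::-1];cv2.imwrite("pics/w7.png",im);im2=r.capture("scene")[...,::-1]
cv2.imwrite("pics/m7.png",np.hstack([cv2.resize(im[100:380,200:440],(400,467)),cv2.resize(im2[110:227,210:310],(400,467))]))
E
```

```text
time_s: 16.25
tcp_pos: [0.6009, -0.3187, 0.1513]
eef_rot: [-180.0, -0.0, -67.7]
contact_force: [-0.2, 1.0, 0.2]
gripper_width: 0.0399
gripper_force: 0.0
[ 0.60087828 -0.31870012  0.15125315] [-1.79964686e+02 -2.99978503e-02 -6.77119262e+01] [-1.15591352e+01  2.48063065e+01 -5.59619099e+00  6.08358956e-03
 -5.95514649e+01  3.38441373e+01] [ 0.61670354  1.35761992 57.25265712]
```

View pics/m7.png

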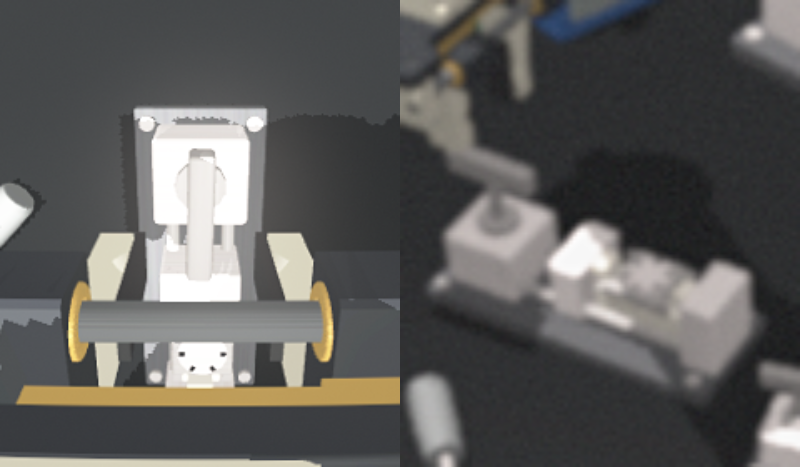

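The fingers straddle the bar evenly: bar at crop x≈201, fingers at about 110 and 290. The handle and the case on the bed are undisturbed. Descending and gripping.

```bash
python3 -m pendant '[[0,1,30,0,0,0],[0,1,50,0,0,0],[0,1,57,0,0,0],[0,1,57,0,0,0],[0,1,57,0,0,0]]'
python3 -m pendant '[[0,0,0,0,0,0],[0,0,0,0,0,0],[0,0,0,0,0,0],[0,0,0,0,0,0],[0,0,0,0,0,0],[0,0,0,0,0,0]]' 8 40
python3 - <<'E'
from h import *
s=r.get_state();print(s['tcp_pos'],s['eef_rot'],s['moment'],s['contact_force'],tool([.5999,-.3198,.094]))
E
```

```text
time_s: 16.98
tcp_pos: [0.6009, -0.3197, 0.0956]
eef_rot: [-179.9, -0.1, -67.9]
contact_force: [-0.7, -0.5, 0.4]
gripper_width: 0.0398
gripper_force: 0.0
time_s: 17.73
tcp_pos: [0.601, -0.3194, 0.0948]
eef_rot: [-179.9, -0.1, -68.0]
contact_force: [3.4, 2.7, 0.0]
gripper_width: 0.0117
gripper_force: 39.9
[ 0.60103712 -0.3193642   0.09475507] [-1.79855101e+02 -5.39966968e-02 -6.79621562e+01] [ 0.96238576 -1.16856435 -0.0361502 ] [3.39355598 2.68002748 0.0148484 ] [-0.02342125  1.21946246  0.75197134]
```

```bash
cat > m.py <<'E'
from h import *
s=r.get_state();print('Mz %.4f yaw %.2f F %s tcp %s j6 %.1f t %.2f'%(s['moment'][2],s['eef_rot'][2],s['contact_force'].round(1),s['tcp_pos'].round(4),s['joints'][5],s['time_s']))
E
python3 -m pendant '[[0,0,0,0,0,0.1],[0,0,0,0,0,0.2],[0,0,0,0,0,0.3],[0,0,0,0,0,0.4]]' >/dev/null; python3 m.py
python3 -m pendant '[[0,0,0,0,0,0.1],[0,0,0,0,0,0.2],[0,0,0,0,0,0.3],[0,0,0,0,0,0.4]]' >/dev/null; python3 m.py
python3 -m pendant '[[0,0,0,0,0,0.1],[0,0,0,0,0,0.2],[0,0,0,0,0,0.3],[0,0,0,0,0,0.4]]' >/dev/null; python3 m.py
for i in 1 2 3; do python3 -m pendant '[[0,0,0,0,0,0.03],[0,0,0,0,0,0.06]]' >/dev/null; python3 m.py; done
```

```text
Mz 0.1981 yaw -91.05 F [2.4 2.2 1.2] tcp [ 0.6006 -0.3194  0.0947] j6 10.6 t 18.23
Mz 0.1238 yaw -113.97 F [-0.   3.3  2.7] tcp [ 0.6001 -0.3193  0.0947] j6 -12.3 t 18.73
Mz 0.1654 yaw -136.89 F [-1.6  5.   3.7] tcp [ 0.5997 -0.319   0.0947] j6 -35.2 t 19.23
Mz 0.1777 yaw -140.18 F [-1.2  5.2  4.3] tcp [ 0.5996 -0.3189  0.0947] j6 -38.5 t 19.48
Mz 0.2119 yaw -143.61 F [-1.3  6.1  5. ] tcp [ 0.5996 -0.3189  0.0947] j6 -41.9 t 19.73
Mz 0.2283 yaw -147.05 F [-1.6  6.9  4.9] tcp [ 0.5995 -0.3189  0.0947] j6 -45.4 t 19.98
```

```bash
for i in 1 2; do python3 -m pendant '[[0,0,0,0,0,0.03],[0,0,0,0,0,0.06]]' >/dev/null; python3 m.py; done
```

```text
Mz 0.2259 yaw -150.49 F [-2.4  5.6  4.8] tcp [ 0.5995 -0.3188  0.0947] j6 -48.8 t 20.23
Mz 0.1256 yaw -153.92 F [-1.7  7.9  5.1] tcp [ 0.5995 -0.3187  0.0947] j6 -52.3 t 20.48
```

```bash
cat > m.py <<'E'
from plant import r
s=r.get_state();print('Mz %.3f yaw %.1f F %s'%(s['moment'][2],s['eef_rot'][2],s['contact_force'].round(1)))
E
for i in 1 2 3 4 5; do python3 -m pendant '[[0,0,0,0,0,0.03]]' >/dev/null; python3 m.py; done
```

```text
Mz 0.170 yaw -155.6 F [-1.3  7.2  5. ]
Mz 0.213 yaw -157.4 F [-2.   7.3  5.5]
Mz 0.139 yaw -159.1 F [-2.4  8.4  6.2]
Mz 0.200 yaw -160.8 F [-2.6  7.9  5.2]
Mz 0.214 yaw -162.5 F [-0.8  7.4  5.6]
```

```bash
for i in 1 2 3 4 5; do python3 -m pendant '[[0,0,0,0,0,0.03]]' >/dev/null; python3 m.py; done
```

```text
Mz 0.149 yaw -164.2 F [-1.4  8.   5.6]
Mz 0.201 yaw -166.0 F [-2.4  7.9  5.6]
Mz 0.190 yaw -167.7 F [-2.   9.6  5.7]
Mz 0.233 yaw -169.4 F [-2.1  8.9  6.8]
Mz 0.195 yaw -171.1 F [-1.2  8.2  6.1]
```

```bash
for i in 1 2 3 4 5; do python3 -m pendant '[[0,0,0,0,0,0.03]]' >/dev/null; python3 m.py; done
```

```text
Mz 0.186 yaw -172.8 F [-2.8  8.4  6.4]
Mz 0.136 yaw -174.5 F [-2.3  9.2  6.1]
Mz 0.220 yaw -176.3 F [-1.7  9.1  5.5]
Mz 0.250 yaw -178.0 F [-2.4  9.9  6.4]
Mz 0.213 yaw -179.7 F [-1.9  9.2  7.1]
```

```bash
for i in 1 2 3 4 5; do python3 -m pendant '[[0,0,0,0,0,0.03]]' >/dev/null; python3 m.py; done
```

```text
Mz 0.194 yaw 178.6 F [-1.5  9.5  6.2]
Mz 0.193 yaw 176.9 F [-2.6  9.5  7.5]
Mz 0.222 yaw 175.1 F [-2.8 10.6  7.3]
Mz 0.160 yaw 173.4 F [-1.6  9.6  7.7]
Mz 0.203 yaw 171.7 F [-1.2  9.8  6.6]
```

```bash
for i in 1 2 3 4 5; do python3 -m pendant '[[0,0,0,0,0,0.03]]' >/dev/null; python3 m.py; done
```

```text
Mz 0.187 yaw 170.0 F [-1.6 10.7  6.3]
Mz 0.207 yaw 168.3 F [-2.3 10.2  6.8]
Mz 0.134 yaw 166.5 F [-2.4 11.3  5.9]
Mz 0.229 yaw 164.8 F [-2.6 10.7  7. ]
Mz 0.242 yaw 163.1 F [-2.4 11.9  7.6]
```

```bash
for i in 1 2 3 4 5; do python3 -m pendant '[[0,0,0,0,0,0.03]]' >/dev/null; python3 m.py; done
```

```text
Mz 0.231 yaw 161.4 F [-1.8 10.7  6.7]
Mz 0.295 yaw 159.7 F [-2.1 11.8  7.2]
Mz 0.311 yaw 158.0 F [-1.2 11.9  7.2]
Mz 0.321 yaw 156.2 F [-1.3 11.5  6.9]
Mz 0.314 yaw 154.5 F [-2.  11.7  6.3]
```

The moment has risen about 0.15 N m over the free level of 0.19, so the clamp is near 30 N. Letting go.

```bash
python3 -m pendant '[[0,0,0,0,0,0],[0,0,0,0,0,0],[0,0,0,0,0,0],[0,0,0,0,0,0]]' 40; python3 m.py
python3 -m pendant '[[0,0,-20,0,0,0],[0,0,-60,0,0,0],[0,0,-120,0,0,0],[0,0,-150,0,0,0],[0,0,-150,0,0,0],[0,0,-150,0,0,0]]'
python3 - <<'E'
from h import *
s=r.get_state();print(s['joints'],tool([.51,-.10,.25]))
im=r.capture("scene")[...,::-1];im2=r.capture("top")[...,::-1]
cv2.imwrite("pics/m8.png",np.hstack([cv2.resize(im2[140:225,355:465],None,fx=4,fy=4,interpolation=2),cv2.resize(im[130:215,210:300],None,fx=4,fy=4,interpolation=2)]))
E
```

```text
time_s: 24.72
tcp_pos: [0.6001, -0.3198, 0.0944]
eef_rot: [180.0, 0.1, 154.5]
contact_force: [0.2, -0.2, 0.5]
gripper_width: 0.0394
gripper_force: 0.0
Mz 0.016 yaw 154.5 F [ 0.2 -0.2  0.5]
time_s: 25.48
tcp_pos: [0.5996, -0.3194, 0.2437]
eef_rot: [179.9, 0.0, 154.5]
contact_force: [-0.3, 0.3, -0.6]
gripper_width: 0.04
gripper_force: 0.0
[-1.16751911e+01  2.10119944e+01  1.15974914e+00 -5.76371034e-02
 -7.01240378e+01 -1.03806333e+02] [175.34307206 159.45820542  -6.13062885]
```

View pics/m8.png

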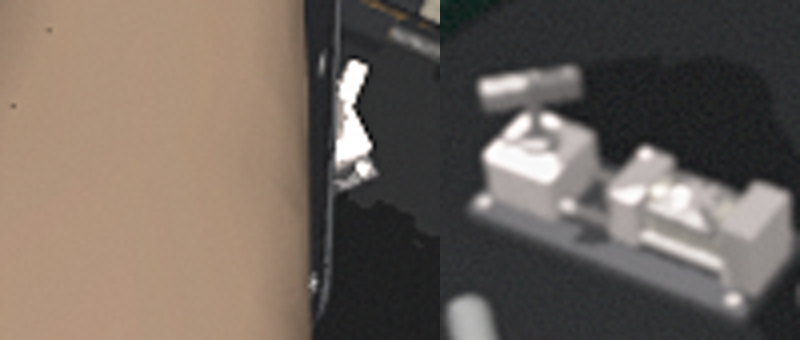

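The scene half shows the handle turned and released, and the case held between carriage and fixed jaw. In the top half the arm covers the vise. The travel (12 mm) and the moment rise both agree with a clamped case.

```bash
python3 -c "
from plant import r
print(r.close_job())"
```

```text
the job is handed in; nothing more can be done
None
```

The square case is on the middle vise's bed and clamped at about 30 N, estimated from the moment rise; the handle is released, nothing else was touched, and the job is handed in at about 25.6 s.

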